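# Hang the gluing caul back on its rack

### The job

Take the bare plywood caul out of its slotted stand and hang it by its eye on the empty brass peg of the rack, then slide it back along the peg until it rests against the board. Let it hang freely there, and do not disturb the blue caul on the other peg or the other things on the bench.

Things in the scene. Friction and masses are not known exactly. Their poses are not given: they have to be found in the camera images.
- caul: The caul to hang: flat pale plywood plate, 100 g, 10 mm thick (x), 130 mm tall (z), same front and back. Origin: middle of its lower edge. Width (y): 112 mm with round bouts at z = 0-52 mm, 56 mm with the eye at z = 55-105 mm, then a plain 40 mm wide tab at z = 104-130 mm to grip across the thickness. Starts upright in the stand's slot.
- caul_eye (a point): Centre of the caul's round eye, a through hole 24 mm in diameter along the caul's x axis, 80 mm above its lower edge and 50 mm below its top.
- stand: Dark wooden block fixed to the bench, 70 mm (x) by 136 mm (y) by 30 mm tall, origin under its centre. A slot along its y axis, 13 mm wide, 120 mm long and 22 mm deep (floor 8 mm above the bench), holds the caul upright; lift straight up.
- rack: Dark wooden board standing on the bench, fixed, 340 mm long (y), 205 mm tall, 20 mm thick. Origin on the bench at the middle of its front face; the face looks along its -x axis and its foot lies behind it. Two brass pegs stick out of the face, 170 mm above the bench, 150 mm apart.
- free_peg: The empty brass peg, a round bar 10 mm in diameter and 118 mm long, fixed in the board, with a round end of the same diameter. Origin at its root, on its axis in the plane of the board's face, 170 mm above the bench. It points along its own -x axis (out of the board) and rises 6 degrees towards its tip.
- free_peg_tip (a point): Tip of the empty peg: 117 mm out from the board's face and 12 mm higher than its root.
- used_peg: The other brass peg, identical, on which the blue caul hangs; leave it alone.
- blue_caul: Blue-painted caul of the same shape and size as the plywood one, hanging loose on the other peg against the board. Origin at the middle of its lower edge. Leave it there.
- sanding_block: Loose sanding block of pale wood with a cork top, 70 x 45 x 38 mm, lying on the bench; origin under its centre. Bystander.
- glue_jar: Loose amber glass glue jar with black cap, 48 mm diameter, 62 mm tall; origin under its centre. Bystander.
- plane: Loose small brass thumb plane, 75 x 28 x 39 mm, origin under its centre. Bystander. To the right of it, beyond y = -0.4, a violin up to 75 mm tall lies fixed on the bench.

How it is judged:
By the outcome, as a careful person would: the job done as asked, in the order asked, and still so for the second after the job is handed in, with the robot touching nothing.
It also fails if it takes over 67 s, if anything falls off the work surface, if the arm or the gripper's body presses on something with over 40 N, if the wrist force passes 120 N, or if a joint passes its speed limit or range.

### The arm

A 7-joint arm with a two-finger parallel gripper is mounted at the origin on the work surface. World frame = base frame: x ahead of the robot, y to its left, z up, the work surface at z = 0. Lengths are in mm, angles in rad, forces in N, time in s.
With the tool pointing down it reaches from about 350 to 900 mm from the base axis. Payload 8.1 kg.
Tool frame: the origin (TCP) lies at the very end of the fingers, on their centre line; the grasp point (between the pads) lies 19 mm behind it (manip.grip_depth is the distance from the TCP to the grasp point, in mm); z points along the fingers, y is the line along which they close (so a half turn about z gives the same grasp; the last joint's range is limited). The gripper opens to 92 mm and grips with 3 to 60 N. Pads are 19 mm wide; open, the fingers measure 130 mm over their backs; the gripper's body (75 mm by 190 mm) begins 47 mm behind the grasp point.
Start: joints at [1.005, 0.434, 0.025, 1.573, -0.012, 1.134, -0.075], TCP at [279.014, -559.279, 226.742] pointing down, gripper open.
Joint ranges: [-2.62, 2.62], [-0.44, 2.09], [-1.27, 1.32], [0.08, 2.57], [-1.32, 4.46], [0.12, 2], [-2.74, 2.74]. Speed limits (rad/s): [2.22, 2.22, 3.01, 3.01, 3.14, 3.14, 3.14].

### API

Orientations are given as [roll, pitch, yaw] about the fixed x, y, z axes, in that order (R = Rz(yaw) Ry(pitch) Rx(roll)).
In Python, from rig import manip, viewer gives the robot as it stands. Calls block until the motion is done:
- manip.move_pose(position, orientation): joint-space move of the TCP to a pose.
- manip.servo_line(position, attitude=None, rate=150): straight line of the TCP; attitude=None keeps the orientation; rate is the mean speed in mm/s.
- manip.set_joints(angles): joint-space move.
- manip.move_gripper(opening): finger opening in mm; the grip force is fixed at half the most; returns when the fingers have stopped.
- manip.dwell(seconds).
- manip.ik(position, orientation): joint angles nearest the present ones, or None.
- viewer.camera(name): name is "scene" or "top"; returns (picture, depth): 420x560x3 uint8, red, green, blue; 420x560 float32, mm along the optical axis (not along the pixel's ray), 0 where there is no reading.
- viewer.camera_model(name): a dict with "K" (3x3 intrinsics, pixels), "rvec" (rotation vector, rad) and "tvec" (3), from world to camera coordinates, as OpenCV has them. Camera axes: x right, y down, z forward; pixel columns grow to the right and rows downward; lengths in mm; the calibration is good to about 2 mm. A picture is of the moment at which its call begins. camera_model takes no time and is no camera call.
A pose or a line that the arm cannot do raises manip.IKError and nothing moves.
- manip.sign_off(): hands the job in; it is judged then, once.
Readings, each from a call of its own:
- manip.get_time_s(): time.
- manip.get_qpos(): joint angles.
- manip.get_qvel(): joint speeds.
- manip.get_joint_efforts(): joint torques, N m.
- manip.get_position(): TCP position.
- manip.get_tcp_rot(): TCP orientation.
- manip.get_wrist_force(): force on the tool from outside, world axes, zero at the start.
- manip.get_torque(): the same for the moment, N m.
- manip.get_finger_gap(): finger opening in mm.
- manip.get_gripper_force(): force on a finger pad.
Only numpy, scipy, OpenCV 4.12 (cv2) and the standard library are available. Lean on these libraries where they do the work, as an engineer would, in place of code of your own. Each camera call takes 0.05 s, during which the arm holds its last target. There are 200 camera calls.

## Working session

There is one attempt and no reset: what is moved stays moved. The work goes in short steps, each a Python script; the robot and the scene stay as the last script left them, time stands still between calls to the robot, and variables do not carry over. Pictures are saved under pics/ and viewed, at most 10 in all, crops included, and the job is handed in when it is done.

```bash
mkdir -p pics; ls; cat > h.py <<'E'
import numpy as np, cv2
from rig import manip, viewer
def cam(n):
    m=viewer.camera_model(n); K=np.array(m["K"],float); R=cv2.Rodrigues(np.array(m["rvec"],float))[0]; t=np.array(m["tvec"],float).ravel()
    return K,R,t
def cloud(n,depth):
    K,R,t=cam(n); v,u=np.mgrid[:depth.shape[0],:depth.shape[1]]
    p=np.stack([(u-K[0,2])/K[0,0]*depth,(v-K[1,2])/K[1,1]*depth,depth],-1)
    P=(p-t)@R; P[depth<=0]=np.nan; return P
def proj(n,X):
    K,R,t=cam(n); p=(R@np.array(X,float).T).T+t if np.ndim(X)>1 else R@np.array(X,float)+t
    p=np.atleast_2d(p); return (p[:,:2]/p[:,2:])*[K[0,0],K[1,1]]+[K[0,2],K[1,2]]
def ray(n,u,v):
    K,R,t=cam(n); d=R.T@np.array([(u-K[0,2])/K[0,0],(v-K[1,2])/K[1,1],1]); return -R.T@t,d
E
python3 - <<'E'
from h import *
for n in("scene","top"):
    im,d=viewer.camera(n); cv2.imwrite(f"pics/{n}0.png",im[...,::-1]); np.savez(f"{n}0.npz",im=im,d=d)
    K,R,t=cam(n); print(n,K[0,0],(-R.T@t).round(),R[2].round(2))
print(manip.get_tcp_rot(),manip.grip_depth,manip.get_time_s())
E
```

```text
pics
scene 402.7491198164989 [1046.  454.  915.] [-0.47 -0.48 -0.74]
top 464.75832556306193 [ 427.  -13. 1093.] [ 0.13 -0.04 -0.99]
[-3.14018792e+00  1.27506001e-04  4.62688638e-01] 18.8 0.1
```

View pics/scene0.png

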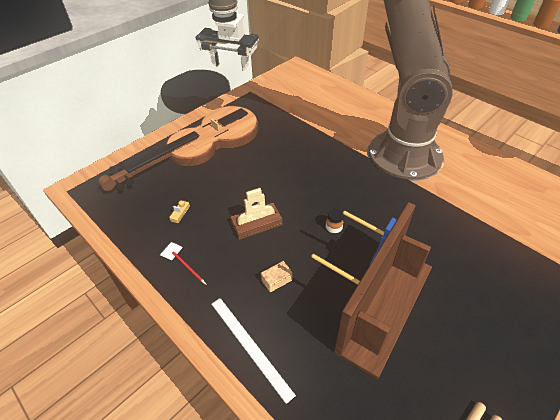

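View pics/top0.png

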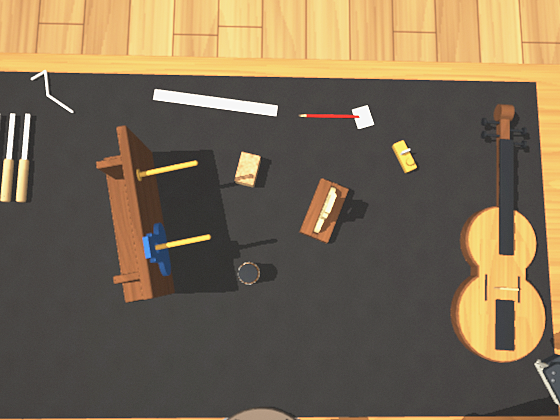

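The scene shows the caul upright in its stand at about (258,212). The free peg runs from (312,256) to (357,282), and the blue caul hangs on the other peg. In the top view the stand is at (326,210), the free peg goes from tip (197,164) to root (138,176), the used peg tip is at (210,238), the sanding block is at (248,169) and the jar at (248,273).

```bash
python3 - <<'E'
from h import *
S=np.load("scene0.npz");T=np.load("top0.npz")
Pt=cloud("top",T['d']);Ps=cloud("scene",S['d'])
def hs(im): return cv2.cvtColor(im,cv2.COLOR_RGB2HSV)
ht,hsn=hs(T['im']),hs(S['im'])
def box(m,u0,u1,v0,v1):
    o=np.zeros(m.shape,bool);o[v0:v1,u0:u1]=m[v0:v1,u0:u1];return o
# pegs
def peg(P,h,b,name):
    m=box((h[...,0]>15)&(h[...,0]<32)&(h[...,1]>90)&(h[...,2]>110)&(P[...,2]>155),*b)
    Q=P[m]; c=np.median(Q,0); Q=Q[np.linalg.norm(Q-c,axis=1)<90]; c=Q.mean(0); w=np.linalg.svd(Q-c)[2][0]; w*=np.sign(-w[1]) 
    s=(Q-c)@w; print(name,m.sum(),c.round(1),w.round(3),(c+w*s.max()).round(1),(c+w*s.min()).round(1))
peg(Pt,ht,(130,205,155,185),"free top");peg(Ps,hsn,(305,365,250,290),"free scene")
peg(Pt,ht,(150,215,228,255),"used top");peg(Ps,hsn,(335,390,205,240),"used scene")
# caul: points above stand, colored pale
for P,h,b,n in((Pt,ht,(295,355,175,245),"top"),(Ps,hsn,(228,285,182,238),"scene")):
    m=box((P[...,2]>38)&(P[...,2]<160),*b);Q=P[m];Q2=Q[:,:2];c=Q2.mean(0);w=np.linalg.svd(Q2-c)[2]
    print("caul",n,m.sum(),Q.mean(0).round(1),w[0].round(3),np.rad2deg(np.arctan2(w[0][1],w[0][0])).round(1),Q[:,2].max().round(1),np.ptp((Q2-c)@w.T,axis=0).round(1))
    k=Q[Q[:,2]>np.nanmax(Q[:,2])-8]; print(" tab",len(k),k.mean(0).round(1),np.median(k,0).round(1))
    st=box((P[...,2]>24)&(P[...,2]<36),*b); q=P[st][:,:2].astype(np.float32); print(" stand",st.sum(),cv2.minAreaRect(q))
# rack face: points on board top z~205
m=box((Pt[...,2]>198)&(Pt[...,2]<212),90,180,115,310);q=Pt[m][:,:2].astype(np.float32);print("rack top",m.sum(),cv2.minAreaRect(q),cv2.boxPoints(cv2.minAreaRect(q)).round())
for nm,b in(("block",(230,268,145,190)),("jar",(235,265,258,290)),("blue",(140,180,220,280))):
    m=box(Pt[...,2]>25,*b);q=Pt[m];print(nm,q.min(0).round(),q.max(0).round())
big=np.concatenate([cv2.resize(T['im'][110:310,90:370],None,fx=2.8,fy=2.8,interpolation=cv2.INTER_CUBIC)])
cv2.imwrite("pics/topcrop.png",big[...,::-1])
E
```

```text
free top 322 [624.8 195.5 179.5] [ 0.197 -0.976  0.09 ] [638.  130.  185.5] [614.1 248.6 174.6]
free scene 241 [628.5 190.4 178.7] [ 0.198 -0.975  0.104] [640.4 131.8 185. ] [617.3 245.7 172.8]
used top 272 [481.1 153.4 180.4] [ 0.191 -0.977  0.098] [491.4 100.4 185.7] [470.1 209.2 174.8]
used scene 184 [482.8 155.8 179. ] [ 0.193 -0.976  0.101] [493.2 103.7 184.4] [472.6 207.5 173.7]
caul top 299 [ 560.  -138.3   94.4] [-0.935  0.354] 159.2 141.3 [110.1  11.2]
 tab 94 [ 565.3 -141.7  137.5] [ 564.8 -141.5  137.5]
 stand 1398 ((566.050048828125, -142.1709442138672), (69.84774780273438, 136.91400146484375), 68.27889251708984)
caul scene 591 [ 569.3 -137.2   83.5] [ 0.925 -0.38 ] -22.3 139.3 [107.8  16.2]
 tab 62 [ 567.6 -139.   135.7] [ 568.  -139.5  135.9]
 stand 604 ((566.60009765625, -138.47813415527344), (73.55587005615234, 136.74957275390625), 69.19918060302734)
rack top 1963 ((540.48974609375, 238.28280639648438), (339.2644958496094, 31.161375045776367), 11.341593742370605) [[371. 220.]
 [377. 190.]
 [710. 256.]
 [704. 287.]]
block [623.   8.  25.] [699.  65.  44.]
jar [398.   8.  25.] [443.  53.  66.]
blue [407. 161.  27.] [540. 233. 216.]
```

View pics/topcrop.png

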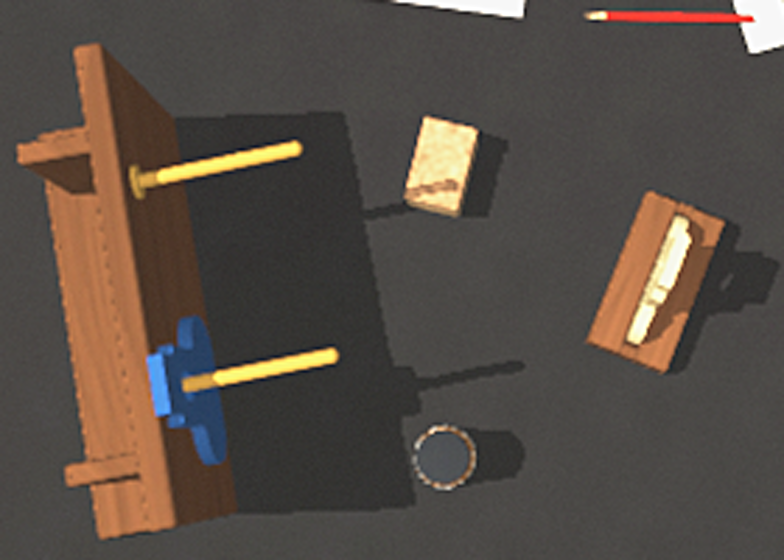

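```bash
cat >> h.py <<'E'
D=np.deg2rad
def att(yawdeg): return [np.pi,0,D(yawdeg)]
def st(s): print(s,manip.get_time_s(),np.round(manip.get_position(),1),"gap",round(manip.get_finger_gap(),1),"F",np.round(manip.get_wrist_force(),1),"q",np.round(manip.get_qpos(),2))
CX,CY,YG=566.,-140.5,-21.5
YP=11.4
E
python3 - <<'E'
from h import *
for p,y in(((566,-140,250),-21.5),((566,-140,108),-21.5),((645,100,250),11.4),((628,190,188),11.4),((628,190,165),101.4),((628,190,165),-78.6)):
    q=manip.ik(list(p),att(y)); print(p,y,None if q is None else np.round(q,2))
manip.move_gripper(45)
manip.move_pose([CX,CY,200],att(YG)); st("above")
manip.servo_line([CX,CY,108],rate=100); st("down")
manip.move_gripper(0); st("grip"); print(manip.get_gripper_force())
manip.servo_line([CX,CY,170],rate=80)
manip.servo_line([CX,CY,258],rate=150); st("lift")
for n in("scene","top"):
    im,d=viewer.camera(n); np.savez(f"{n}1.npz",im=im,d=d)
    u,v=proj(n,[CX,CY,230])[0].astype(int); c=im[max(v-75,0):v+75,max(u-100,0):u+100]
    cv2.imwrite(f"pics/{n}1.png",cv2.resize(c,None,fx=3,fy=3,interpolation=cv2.INTER_CUBIC)[...,::-1])
    print(n,u,v)
a,b=[cv2.imread(f"pics/{n}1.png") for n in("scene","top")]
w=min(a.shape[1],b.shape[1]);j=np.vstack([a[:,:w],b[:,:w]]);cv2.imwrite("pics/j1.png",cv2.resize(j,None,fx=.66,fy=.66))
E
```

```text
(566, -140, 250) -21.5 [ 0.17  0.35 -0.02  1.64  0.01  1.15 -1.8 ]
(566, -140, 108) -21.5 [ 0.13  0.49  0.03  1.81 -0.02  0.84 -1.78]
(645, 100, 250) 11.4 [-0.01  0.49 -0.34  1.44  0.17  1.24 -1.75]
(628, 190, 188) 11.4 [-0.07  0.57 -0.48  1.51  0.28  1.14 -1.97]
(628, 190, 165) 101.4 [ 0.05  0.63 -0.69  1.52  0.43  1.14 -0.52]
(628, 190, 165) -78.6 [ 0.23  0.78 -1.07  1.51  0.7   1.28  2.42]
above 2.8417 [ 565.8 -141.8  200.1] gap 45.0 F [-0.2  0.3  0.7] q [ 0.16  0.39 -0.01  1.71  0.    1.04 -1.8 ]
down 3.9083 [ 566.5 -140.6  108.6] gap 44.9 F [-0.1  0.6  0.3] q [ 0.16  0.49 -0.01  1.81  0.01  0.84 -1.8 ]
grip 4.5583 [ 566.  -140.5  108.1] gap 9.4 F [-0.9  1.   0.6] q [ 0.16  0.49 -0.01  1.81  0.01  0.84 -1.8 ]
29.996276646852493
lift 6.2167 [ 565.4 -140.4  256.9] gap 10.0 F [-0.4 -0.  -0.7] q [ 0.15  0.34 -0.    1.63  0.    1.16 -1.8 ]
scene 250 165
top 336 196
```

View pics/j1.png

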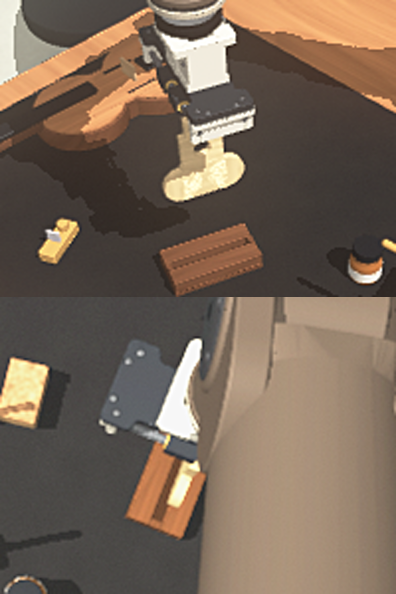

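```bash
cat >> h.py <<'E'
B=np.array([-0.197,0.9804,0]); TIP=np.array([638.5,131.,182.]); AX=np.array([-0.197,0.9804,-0.105])
E
python3 - <<'E'
from h import *
e=TIP-50*AX
manip.servo_line([e[0],e[1]-20,257],att(YP),rate=150)
manip.servo_line([e[0],e[1],e[2]+20],rate=100); manip.dwell(.3); st("pre"); print(e, manip.get_tcp_rot())
im,d=viewer.camera("scene"); np.savez("scene2.npz",im=im,d=d)
u,v=proj("scene",TIP)[0].astype(int)
c=im[v-75:v+75,u-130:u+70];cv2.imwrite("pics/s2.png",cv2.resize(c,None,fx=4,fy=4,interpolation=cv2.INTER_CUBIC)[...,::-1])
P=cloud("scene",d); p=np.array(manip.get_position())
L=np.array([0.9804,0.197,0])
R=P-p; s=R@B; l=R@L; z=R[...,2]
m=(abs(s)<12)&(z<-45)&(z>-110)&(abs(l)<75)
print("bouts",m.sum(),"l",np.percentile(l[m],[0,1,50,99,100]).round(1),"s med",np.median(s[m]).round(1),"zmin",z[m].min().round(1))
for zz in(-95,-85,-75,-65,-55,-45,-38): 
    k=(abs(s)<14)&(abs(z-zz)<3)&(abs(l)<75); print(zz,k.sum(),l[k].min().round(1) if k.any() else 0,l[k].max().round(1) if k.any() else 0,np.median(s[k]).round(1))
a=np.polyfit(l[m],s[m],1);print("yaw err deg",np.rad2deg(a[0]),"tilt",np.rad2deg(np.polyfit(z[m],s[m],1)[0]))
print("tip px",u,v)
E
```

```text
pre 8.9083 [648.6  81.8 207.8] gap 9.8 F [ 0.3 -0.2 -0.5] q [-0.09  0.51 -0.17  1.51  0.09  1.13 -1.66]
[648.35  81.98 187.25] [ 3.14144582e+00 -8.16540223e-04  1.98643939e-01]
bouts 387 l [-55.2 -51.3  12.3  56.2  57. ] s med 5.5 zmin -102.4
-95 28 -47.2 47.2 5.5
-85 34 -50.1 47.6 5.7
-75 41 -54.2 57.0 5.7
-65 49 -48.7 56.2 5.4
-55 59 -46.4 49.6 5.3
-45 29 -24.9 31.6 5.3
-38 30 -26.1 29.2 5.4
yaw err deg -1.597095235804443 tilt -3.0989738482224363
tip px 311 254
```

View pics/s2.png

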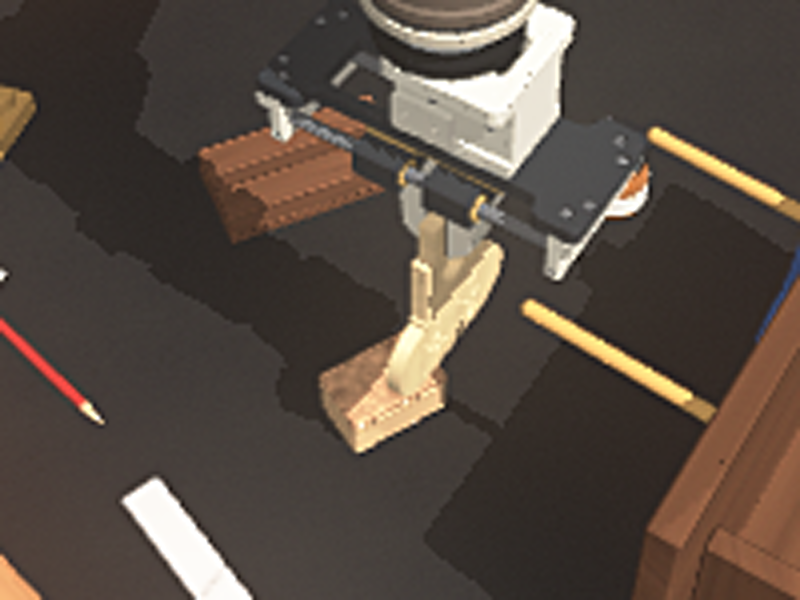

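The caul is held upright, with its bouts at about (440,340) in the crop, and its normal points at the free peg tip at (528,308). It sits about 1.5 mm off laterally, so I'll correct that and insert in steps while watching the force.

```bash
cat > ins.py <<'E'
from h import *
L=np.array([0.9804,0.197,0]); e0=TIP-50*AX-1.7*L+[0,0,20]
for s in(0,35,50,62,75,90,105):
    manip.servo_line(list(e0+s*AX),rate=60 if s>20 else 40); f=np.array(manip.get_wrist_force()); print(s,f.round(1),manip.get_torque().round(2) if hasattr(manip.get_torque(),'round') else manip.get_torque())
    if np.linalg.norm(f)>6: print("stop");break
st("in")
im,d=viewer.camera("scene"); np.savez("scene3.npz",im=im,d=d)
u,v=proj("scene",TIP)[0].astype(int)
c=im[v-75:v+75,u-100:u+100];cv2.imwrite("pics/s3.png",cv2.resize(c,None,fx=4,fy=4,interpolation=cv2.INTER_CUBIC)[...,::-1])
E
python3 ins.py
```

```text
0 [-0.5 -0.3 -0.6] [ 0.07 -0.02  0.05]
35 [ 0.  -1.1 -0.6] [-0.    0.02  0.07]
50 [ 0.4 -0.3 -0.9] [-0.03  0.    0.03]
62 [-0.7 -0.1 -1.8] [ 0.01  0.03 -0.04]
75 [ 0.5 -0.1 -0.1] [ 0.03 -0.02  0.03]
90 [-0.6 -0.9 -1.1] [ 0.02 -0.01  0.01]
105 [-0.1 -0.1 -1.3] [-0.05 -0.05  0.03]
in 11.8583 [625.8 185.3 196.1] gap 10.0 F [-0.1 -0.1 -1.3] q [-0.25  0.51 -0.19  1.52  0.1   1.11 -1.83]
```

View pics/s3.png

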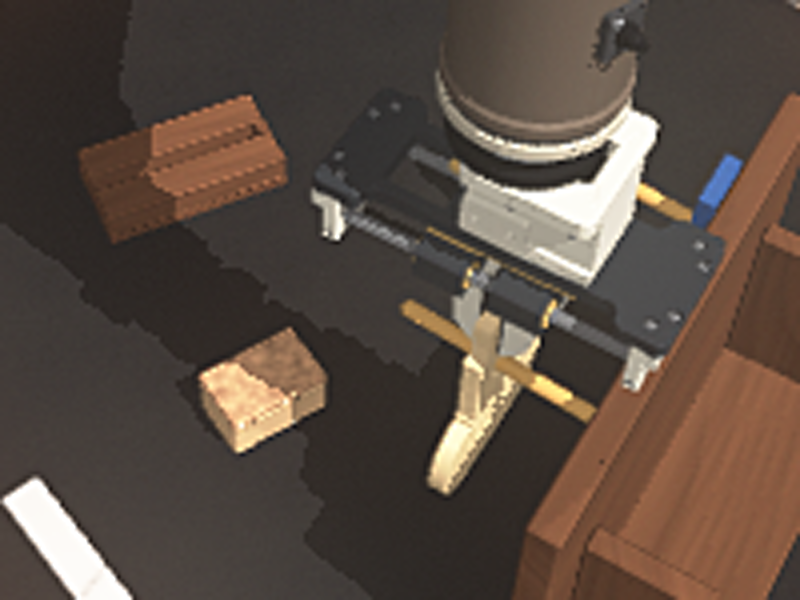

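The peg passes through the eye, entering at (405,308) and coming out beyond the plate at (530,380). Next I lower the caul until the eye bears on the peg, then release.

```bash
python3 - <<'E'
from h import *
p=np.array([625.8,185.3,196.1]); 
for dz in(4,5,6,7,8,9):
    manip.servo_line(list(p-[0,0,dz]),rate=25); manip.dwell(.1); f=np.mean([manip.get_wrist_force() for _ in range(3)],0); print(dz,f.round(1))
    if f[2]>1.5: break
st("low")
manip.move_gripper(32); manip.dwell(.3); st("open")
q=manip.get_position(); manip.servo_line([q[0],q[1],275],rate=100); st("up")
bk=q-130*B if False else np.array(q)-130*B
manip.servo_line([bk[0],bk[1],275],rate=200)
for n in("scene","top"):
    im,d=viewer.camera(n); np.savez(f"{n}4.npz",im=im,d=d)
    u,v=proj(n,[625,185,150])[0].astype(int); c=im[v-50:v+50,max(u-65,0):max(u-65,0)+130]
    cv2.imwrite(f"pics/{n}4.png",cv2.resize(c,(780,600) if 0 else (390,300),interpolation=cv2.INTER_CUBIC)[...,::-1])
cv2.imwrite("pics/j4.png",np.hstack([cv2.imread(f"pics/{n}4.png") for n in("scene","top")]))
P=cloud("scene",np.load("scene4.npz")['d']);R=P-np.array([625.8,185.3,0]);s=R@B;l=R@[0.9804,0.197,0];z=P[...,2]
for zz in(95,105,115,125,135,145,155,190,200,210):
    k=(abs(s)<25)&(abs(z-zz)<4)&(abs(l)<75); print(zz,k.sum(),(l[k].min().round(1),l[k].max().round(1),np.median(s[k]).round(1)) if k.any() else 0)
E
```

```text
4 [-0.6 -0.5 -0.3]
5 [-0.   0.3 -0.4]
6 [-0.  -0.8 -0.6]
7 [-2.6 -0.4  6.2]
low 13.375 [626.  185.4 190. ] gap 10.1 F [-2.6 -0.4  6.2] q [-0.25  0.52 -0.19  1.53  0.1   1.1  -1.83]
open 14.2667 [625.8 185.4 189.1] gap 31.8 F [ 0.1 -0.1 -0.4] q [-0.25  0.52 -0.19  1.53  0.1   1.1  -1.83]
up 15.275 [625.4 185.2 274.2] gap 31.9 F [0.2 0.5 0.4] q [-0.25  0.46 -0.19  1.42  0.09  1.27 -1.81]
95 20 (np.float64(-37.5), np.float64(49.1), np.float64(-1.1))
105 19 (np.float64(-47.0), np.float64(56.2), np.float64(-0.3))
115 26 (np.float64(-44.7), np.float64(59.0), np.float64(0.4))
125 37 (np.float64(-49.3), np.float64(58.1), np.float64(1.0))
135 48 (np.float64(-47.0), np.float64(58.6), np.float64(0.1))
145 28 (np.float64(-24.2), np.float64(38.5), np.float64(-0.0))
155 18 (np.float64(-25.9), np.float64(30.3), np.float64(3.1))
190 26 (np.float64(-29.3), np.float64(29.5), np.float64(5.6))
200 23 (np.float64(-18.6), np.float64(24.6), np.float64(6.7))
210 20 (np.float64(-20.6), np.float64(21.9), np.float64(6.6))
```

View pics/j4.png

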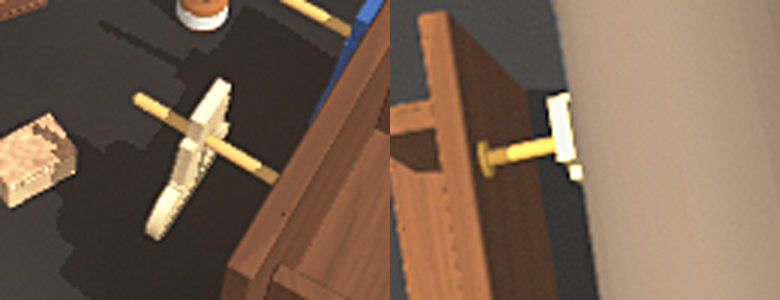

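The caul hangs on the peg about 60 mm out, with the gripper clear. I'll now straddle the peg with the fingers and push the plate back at eye height.

```bash
cat > push.py <<'E'
from h import *
L=np.array([0.9804,0.197,0]); o=np.array([625.8,185.3,0])+1.5*L
A=att(101.4)
P=lambda s,z: list(o+s*B+[0,0,z])
manip.move_gripper(31)
manip.servo_line(P(-85,275),A,rate=120); st("rot")
manip.servo_line(P(-85,162),rate=120)
manip.servo_line(P(-25,162),rate=100); st("near")
s=-25
while s<50:
    s+=3 if s<32 else 1.5
    manip.servo_line(P(s,162),rate=40); f=np.mean([manip.get_wrist_force() for _ in range(3)],0); r=-f@B
    if s>20 or abs(r)>2: print(s,round(r,1),f.round(1))
    if r>5: break
st("pushed")
im,d=viewer.camera("scene"); np.savez("scene5.npz",im=im,d=d)
u,v=proj("scene",[615,230,170])[0].astype(int); c=im[v-60:v+60,u-80:u+80]
cv2.imwrite("pics/s5.png",cv2.resize(c,None,fx=4,fy=4,interpolation=cv2.INTER_CUBIC)[...,::-1])
E
python3 push.py
```

```text
rot 18.1167 [644.  102.1 275. ] gap 31.1 F [-0.2  0.1 -0.1] q [ 0.08  0.5  -0.51  1.4   0.25  1.31 -0.24]
near 19.9583 [632.3 160.7 161.9] gap 30.7 F [ 0.7  0.3 -0.4] q [-0.01  0.59 -0.5   1.55  0.3   1.09 -0.38]
23 -0.9 [-0.3  0.9 -0.2]
26 -0.2 [ 0.4  0.3 -0.3]
29 0.5 [ 0.6 -0.4 -1.1]
32 -0.7 [ 0.2  0.8 -0.8]
33.5 0.1 [ 0.1 -0.1 -0.3]
35.0 0.5 [ 0.1 -0.5 -0.7]
36.5 0.0 [-0.4 -0.1 -0.2]
38.0 -0.2 [-0.9  0.   1. ]
39.5 -0.8 [-0.2  0.8  0.3]
41.0 1.1 [ 0.6 -1.  -0.1]
42.5 0.3 [ 0.  -0.3  0.1]
44.0 0.3 [ 0.5 -0.2 -0.2]
45.5 4.9 [ 0.7 -4.9  2.2]
47.0 8.0 [-0.3 -8.2  3.7]
pushed 27.2083 [618.6 229.2 162. ] gap 31.0 F [-0.3 -8.2  3.7] q [-0.12  0.6  -0.5   1.53  0.31  1.1  -0.49]
```

View pics/s5.png

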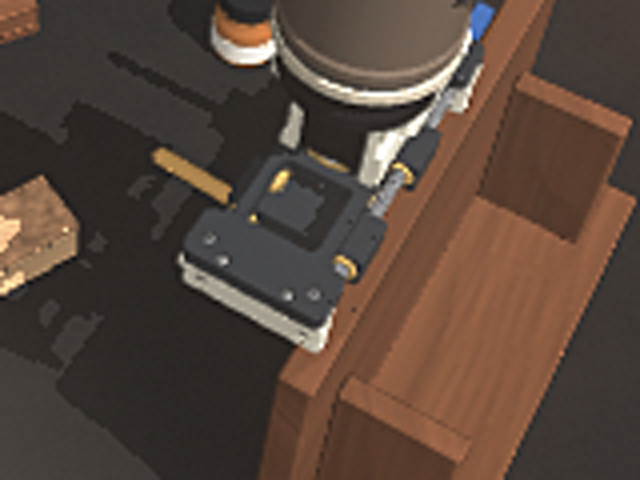

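The gripper covers the caul in this view, but the contact force rose where I expected the board to be. I'll back straight off and check.

```bash
python3 - <<'E'
from h import *
L=np.array([0.9804,0.197,0]); o=np.array([625.8,185.3,0])+1.5*L
P=lambda s,z: list(o+s*B+[0,0,z])
manip.servo_line(P(25,162),rate=40)
manip.servo_line(P(-90,162),rate=120)
manip.servo_line(P(-120,280),rate=150)
manip.move_pose([520,-200,300],att(101.4)); st("away")
for n in("scene","top"):
    im,d=viewer.camera(n); np.savez(f"{n}6.npz",im=im,d=d)
    u,v=proj(n,[600,225,150])[0].astype(int); c=im[v-65:v+65,max(u-65,0):max(u-65,0)+130]
    cv2.imwrite(f"pics/{n}6.png",cv2.resize(c,(390,390),interpolation=cv2.INTER_CUBIC)[...,::-1])
cv2.imwrite("pics/j6.png",np.hstack([cv2.imread(f"pics/{n}6.png") for n in("scene","top")]))
C=cloud("top",np.load("top6.npz")['d'])-[615.5,246,0]; s=C@B; l=C@L
for nm,lo in(("mine",0),("blue",-150)):
    for zz in(95,110,125,140,155,185,195,210):
        k=(s>-60)&(s<15)&(abs(C[...,2]-zz)<5)&(abs(l-lo)<65); 
        print(nm,zz,k.sum(),np.percentile(s[k],[5,50,95]).round(1) if k.any() else 0,(l[k].min().round(),l[k].max().round()) if k.any() else 0)
E
```

```text
away 31.175 [ 520.8 -198.4  299.9] gap 30.9 F [ 0.1  0.2 -0.5] q [ 0.65  0.32 -0.5   1.6   0.16  1.27  0.32]
mine 95 48 [-7.9 -7.5  2.5] (np.float64(-64.0), np.float64(62.0))
mine 110 60 [-7.9 -7.3  2.8] (np.float64(-64.0), np.float64(62.0))
mine 125 99 [-8.  -6.8  3. ] (np.float64(-64.0), np.float64(65.0))
mine 140 82 [-8.  -0.9  3.1] (np.float64(-64.0), np.float64(61.0))
mine 155 67 [-7.7  0.6  3. ] (np.float64(-64.0), np.float64(64.0))
mine 185 115 [-54.2  -3.5   3.1] (np.float64(-64.0), np.float64(65.0))
mine 195 97 [-7.7  2.3  3.1] (np.float64(-64.0), np.float64(64.0))
mine 210 240 [-7.3  2.  13.7] (np.float64(-64.0), np.float64(64.0))
blue 95 62 [-14.1 -13.5   2.7] (np.float64(-213.0), np.float64(-86.0))
blue 110 84 [-13.4 -12.4   2.8] (np.float64(-213.0), np.float64(-86.0))
blue 125 133 [-12.3  -9.4   3.1] (np.float64(-215.0), np.float64(-87.0))
blue 140 96 [-11.5  -6.2   2.9] (np.float64(-214.0), np.float64(-87.0))
blue 155 83 [-10.5   2.1   3.2] (np.float64(-214.0), np.float64(-87.0))
blue 185 149 [-52.4  -3.9   3.2] (np.float64(-213.0), np.float64(-86.0))
blue 195 100 [-8.1  2.3  3.3] (np.float64(-213.0), np.float64(-85.0))
blue 210 253 [-7.   2.7 13.7] (np.float64(-214.0), np.float64(-86.0))
```

View pics/j6.png

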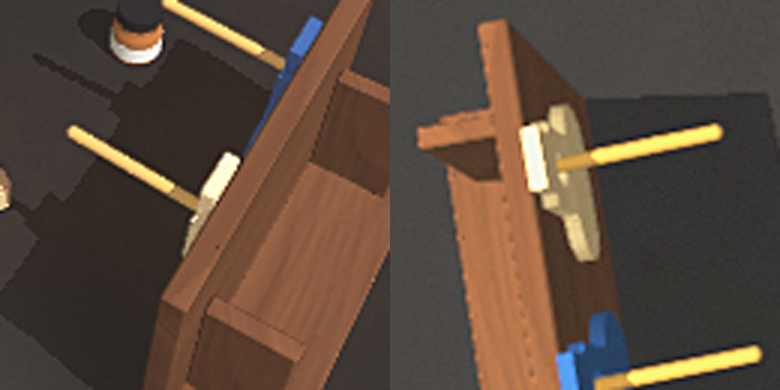

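The caul hangs flush against the board, with its front face 10.5 mm out from it. Before handing in, I'll check that nothing else moved.

```bash
python3 - <<'E'
from h import *
a,b=np.load("top0.npz")['d'],np.load("top6.npz")['d']
for nm,(u0,u1,v0,v1) in dict(blue=(140,180,222,282),jar=(235,265,258,290),block=(230,268,148,190),plane=(388,420,138,175)).items():
    x,y=a[v0:v1,u0:u1],b[v0:v1,u0:u1]; print(nm,"changed px",(abs(x-y)>6).sum(),"of",x.size,np.abs(np.median(x-y)).round(2))
print(manip.get_time_s()); manip.sign_off()
E
```

```text
blue changed px 53 of 2400 0.04
jar changed px 37 of 960 0.02
block changed px 84 of 1596 0.09
plane changed px 1006 of 1184 591.13
31.275
the job is handed in; nothing more can be done
```

The plywood caul hangs freely on the empty peg, flush against the board, and the job was handed in at about 31 s. The blue caul, jar and sanding block showed no movement in the depth check; the plane could not be checked, most likely because the parked arm blocked the top camera, but the gripper never worked near it.

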